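# Gauge the groove of a chopping block and record its depth

## Robot

A 7-joint arm with a two-finger parallel gripper is mounted at the origin on a cart in front of the work surface, level with it; the furniture and walls round the work are solid. World frame = base frame: x ahead of the robot, y to its left, z up, the work surface at z = 0. Lengths are in mm, angles in rad, forces in N, time in s.
With the tool pointing down it reaches from about 425 to 925 mm from the base axis. Payload 6.8 kg.
Tool frame: the origin (TCP) lies on the centre line of the jaws, within the pads' length; the fingertips stand 14 mm ahead of it and the grasp point (between the pads) lies 5 mm behind it; z points along the fingers, y is the line along which they close (so a half turn about z gives the same grasp; the last joint's range is limited). The gripper opens to 85 mm and grips with 20 to 120 N. Pads are 22 mm wide; open, the fingers measure 114 mm over their backs; the gripper's body (76 mm by 85 mm) begins 54 mm behind the grasp point. The pads swing forward as they close: fully open they stand 13 mm farther back than shut.
Start: joints at [1.078, 0.477, 0.022, 1.555, -0.011, 1.109, -0.083], TCP at [253.388, -625.654, 212.708] pointing down, gripper open.
Joint ranges: [-2.96, 2.96], [-0.34, 2.1], [-1.41, 1.46], [0.24, 2.44], [-1.37, 4.51], [0.17, 1.92], [-2.96, 2.96]. Speed limits (rad/s): [2.39, 2.39, 3.14, 3.14, 3.14, 3.14, 3.14].

## Interface

Orientations are given as a unit quaternion [w, x, y, z].
In Python, from rig import env gives the robot as it stands.
- The arm moves only by the tool arm_command, never from a script. Its argument "series" is a list of rows, each a list of 3 entries, a list of its own where there are three numbers: the opening, from -1 (shut) to 1 (fully open), then the shift along the world's x, y, z in units of 30 mm (1.0 is 30 mm), then the turn, a rotation vector about the world's x, y, z in units of 6 degrees (1.0 is 6 degrees). A call has 1 to 10 rows; each row shifts and turns the commanded pose from where the row before left it; what a row does not reach is not made up. A row lasts 1/8 s, in which the tool goes at most 62.5 mm and 10.7 degrees, less where a joint would pass 70% of its speed; a pose out of reach is approached as far as the arm can. A call is refused whole if a number of a shift passes 1 or a number of a turn 1, either way. A call with a gripper value outside its range is refused whole. The fingers move at their own pace and stop on an object; "grip_force" is the grip in N (left out, the last holds). Time passes only in rows, so rows that do not move let the fingers close. It gives the time, the measured TCP pose, the force, the opening and the grip force at its end, in the units of the state.
- env.read_state(): the state, without advancing time (a new reading comes with each control period).
- env.capture(name): name is "side" or "top"; returns (picture, depth): 420x560x3 uint8, red, green, blue; 420x560 float32, mm along the optical axis (not along the pixel's ray), 0 where there is no reading.
- env.camera_params(name): a dict with "K" (3x3 intrinsics, pixels), "dist" ([k1, k2, p1, p2, k3] as OpenCV has them; the pictures are not rectified), "R" (3x3) and "t" (3): a world point X has camera coordinates R X + t. Camera axes: x right, y down, z forward; pixel columns grow to the right and rows downward; lengths in mm; the calibration is good to about 2 mm. A picture is of the moment at which its call begins. camera_params takes no time and is no camera call.
- env.hand_in(): hands the job in; it is judged then, once.
The state is a dict: "time_s": time; "qpos": joint angles; "joint_vel": joint speeds; "effort": joint torques, N m; "position": TCP position; "ee_rot": TCP orientation; "force": force on the tool from outside, world axes, zero at the start; "ft_torque": the same for the moment, N m; "width": finger opening in mm; "finger_force": force on a finger pad.
Only numpy, scipy, OpenCV 4.12 (cv2) and the standard library are available. Lean on these libraries where they do the work, as an engineer would, in place of code of your own. Each camera call takes 0.05 s, during which the arm holds its last target. There are 200 camera calls.

## Task

Take the depth gauge from its stand, set its sprung probe into the groove of the chopping block and press down gently but firmly until the gauge's foot sits flat on the block, holding it there for a good second with about 15 N in all (never more than 25 N). Then put the gauge back upright in its stand and slide the marker of the metal strip to the groove depth you read (the depth is 14 mm less the rise of the pin on top of the gauge; the strip counts 1 mm of depth per tick from the end nearest the robot). Leave the other things where they are.

Things in the scene. Friction and masses are not known exactly. Their poses are not given: they have to be found in the camera images.
- board: Chopping block: a light-wood slab, 180 (x) x 140 (y) mm, in a low dark tray (192 x 152 mm, rim 12 mm high), fixed. The slab is shimmed: its level top face stands somewhere between 32 and 44 mm above the worktop, differing from start to start and not measured: it must be felt. One straight groove runs along y. Origin: centre of the tray's underside; z up.
- groove (a point): Above the middle of the groove, 32 mm over the worktop and 30 mm from the block's centre along its +x; axes as the block's. The true mouth is 0 to 12 mm higher. The groove runs 55 mm each way along y, ends closed; 9 mm wide, with 45 degree chamfers (14 mm wide at the mouth). Its depth below the slab's face is even, lies between 4 and 10 mm and differs from start to start.
- stand: Black fixed stand for the gauge, 75 x 64 mm and 28 mm high, with an upright hole of 18 mm diameter in the middle for the probe. Origin: centre of its underside. It and the strip may change sides.
- stand_top (a point): Centre of the stand's top face, in the mouth of the hole. The gauge's foot belongs here.
- gauge: Metal depth gauge, 0.24 kg, loose, upright in the stand. Round foot 52 mm across, 8 mm thick, on a firm cushion (gives 0.08 mm per N); above it a barrel 30 (x) x 26 (y) mm, 13 to 80 mm above the foot's underside: grip across its 26 mm (y), about 50 mm up. Origin: centre of the foot's underside; z up. A steel probe 5 mm thick with a round tip stands out 14 mm below.
- gauge_probe (a joint): How far the sprung probe is pushed into the foot, m: 0 = standing out 14 mm, 0.014 = flush. The spring pushes back with 2 N at 0 and 0.25 N more per mm; the pin's friction adds 0.8 N. With the foot flat on the block and the tip on the groove floor, the depth is 0.014 minus this; it stops growing when the foot lands, and only then the force climbs steeply.
- probe_tip (a point): Lowest point of the probe, on the gauge's axis.
- gauge_pin (a joint): Rise of the hold pin on top of the gauge, m; 0 at the start. The probe pushes it up, and friction keeps it at its highest rise when the probe springs out again: depth read = 0.014 minus this. Driven too high by a bad press, it can be pushed down again while the gauge stands in its stand.
- pin_top (a point): Top of the steel hold pin (6 mm thick), on the gauge's axis: 84 mm above the foot's underside when the pin is down, and 98 mm above the probe's tip whenever the probe is carrying it.
- strip: Flat aluminium record strip, 180 (x) x 50 (y) x 12 mm, fixed, with a black slot along x and 13 ticks 10 mm apart beside it, from x = -60 mm (depth 0, nearest the robot) to x = +60 mm (depth 12 mm); ticks 0, 5 and 10 are longer. Origin: centre of its underside; x along the slot, away from the robot.
- marker (a joint): Travel of the marker along the strip's +x, m: 0 at the near end, 0.12 at the far end. 0.010 stands for 1 mm of depth (a depth of 7 mm is 0.07). It slides with 1.5 N of friction and stays where it is left. It starts between 0 and 0.02.
- marker_top (a point): Centre of the top of the grey marker: an upright block 14 (along the strip's x) x 22 mm whose top is 46 mm above the worktop; it may be gripped across its 14 mm from above, or pushed.
- tea_light: Bystander: tea light in a metal cup, 38 mm across, 15 mm high. Origin: centre of its underside.
- tin_tuna: Bystander: flat round tin, 86 mm across, 40 mm high. Origin: centre of its underside.
- spice_5: Bystander: glass spice jar with a red cap, 45 mm across, 106 mm high. Origin: centre of its underside.
- beaker_blue: Bystander: blue beaker, 72 mm across, 98 mm high. Origin: centre of its underside.
- teaspoon_1: Bystander: teaspoon with a red handle, 132 mm long, lying flat. Origin: centre of its underside.
Not all that is in view belongs to the job. Leave any orange look-alike of the gauge alone.

How it is judged:
By the outcome, as a careful person would: the job done as asked, in the order asked, and still so for the second after the job is handed in, with the robot touching nothing.
It also fails if it takes over 64 s, if anything falls off the work surface, if the arm or the gripper's body presses on something with over 40 N, if the wrist force passes 120 N, or if a joint passes its speed limit or range.

## Working session

There is one attempt and no reset: what is moved stays moved. The work goes in short steps, Python scripts to look and compute and a tool call to move; the robot and the scene stay as the last step left them, time stands still between calls to the robot, and variables do not carry over. Pictures are saved under pics/ and viewed, at most 10 in all, crops included, and the job is handed in when it is done.

Besides the shell and the picture viewer there is one more tool, called after "Emit:" in YAML: its name, and indented under it one key for each argument. arm_command: Moves the arm, as the interface text tells. Its arguments: {"type":"object","properties":{"series":{"type":"array"},"grip_force":{"type":"number"}},"required":["series"]}

```bash
ls; mkdir -p pics
cat > h.py <<'E'
import numpy as np, cv2
from rig import env
def cap(n,save=None):
    im,d=env.capture(n)
    if save: cv2.imwrite('pics/'+save,im[:,:,::-1])
    return im,d
def ray(n,uv):
    p=env.camera_params(n);K,D,R,t=[np.array(p[k],float) for k in('K','dist','R','t')]
    q=cv2.undistortPoints(np.array(uv,float).reshape(-1,1,2),K,D).reshape(-1,2)
    v=np.c_[q,np.ones(len(q))]@R
    return -R.T@t.ravel(),v
def onz(n,uv,z):
    c,v=ray(n,uv);return c+v*((z-c[2])/v[:,2])[:,None]
def pts(n,uv,d):
    c,v=ray(n,uv);return c+v*np.array([d[int(round(b)),int(round(a))] for a,b in uv])[:,None]
def proj(n,X):
    p=env.camera_params(n);K,D,R,t=[np.array(p[k],float) for k in('K','dist','R','t')]
    return cv2.projectPoints(np.array(X,float).reshape(-1,1,3),cv2.Rodrigues(R)[0],t,K,D)[0].reshape(-1,2)
E
python3 - <<'E'
from h import *
print(env.read_state())
for n in('top','side'):
    im,d=cap(n,n+'0.png');c,v=ray(n,[[280,210]]);print(n,c,v)
    np.savez('pics/'+n+'0.npz',im=im,d=d)
E
```

```text
pics
{'time_s': 0.0, 'qpos': array([ 1.07794858,  0.47781817,  0.02234499,  1.55646194, -0.01150945,
        1.10932362, -0.08308137]), 'joint_vel': array([ 0.0004541 ,  0.0013462 , -0.0021146 , -0.00086424,  0.00024006,
       -0.00150039, -0.00030527]), 'effort': array([-9.08745028e-05, -5.96458590e+01,  1.60747737e+00, -2.81204313e+01,
        1.22833857e-02,  9.49329376e-03,  3.92941018e-06]), 'position': array([ 253.08561634, -625.06479525,  211.70932623]), 'ee_rot': array([-9.08783979e-04,  9.81549720e-01,  1.91204764e-01, -2.45798736e-04]), 'force': array([ 0.51951552,  0.53008978, -0.96189584]), 'ft_torque': array([0.00095798, 0.00211122, 0.04283264]), 'finger_force': 0.0, 'width': 85.2762588983495}
top [ 332.48657557 -159.24157431 1333.97137607] [[ 0.19592179  0.00147608 -0.9807388 ]]
side [180.14839053 706.21652045 497.13679362] [[ 0.36658462 -0.83698486 -0.4064568 ]]
```

View pics/top0.png

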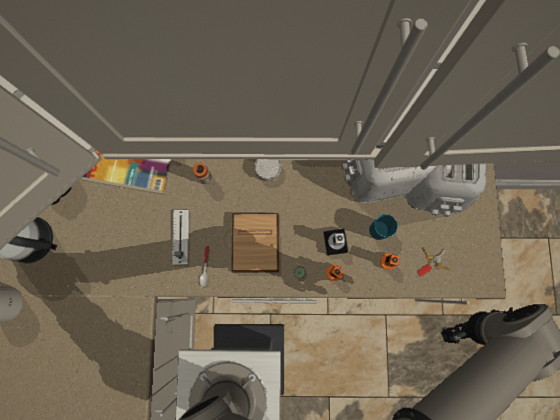

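View pics/side0.png

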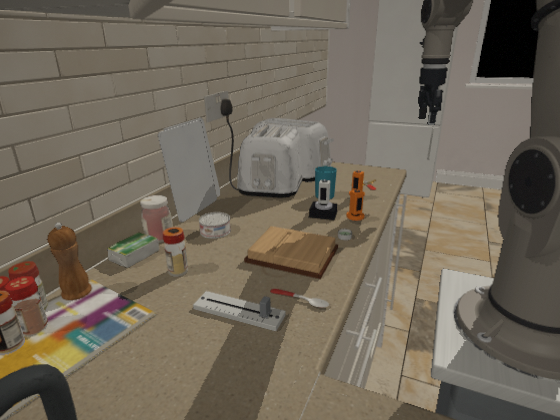

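Top view: stand and steel gauge are at (336,241), block at (255,241), groove near row 231, strip at (180,237), marker about (179,253). Things that could be taken for the gauge: steel at (338,239), orange at (335,272), orange at (390,261), and the orange-capped jar at (201,171). I choose the steel one on the black stand and will check it in a crop.

Run:
```python
from h import *
z=np.load('pics/top0.npz');im,d=z['im'],z['d']
s=np.load('pics/side0.npz');ims,ds=s['im'],s['d']
a=cv2.resize(im[195:290,160:360],(800,380),interpolation=cv2.INTER_CUBIC)
b=cv2.resize(ims[160:225,290:380],(290,210),interpolation=cv2.INTER_CUBIC)
c=cv2.resize(ims[220:335,185:345],(290,210),interpolation=cv2.INTER_CUBIC)
o=np.zeros((595,800,3),np.uint8);o[:380]=a;o[385:595,:290]=b;o[385:595,300:590]=c
cv2.imwrite('pics/crop0.png',o[:,:,::-1])
# all top pixels to world
H,W=d.shape;vv,uu=np.mgrid[:H,:W];uv=np.c_[uu.ravel(),vv.ravel()]
c0,v=ray('top',uv);P=(c0+v*d.ravel()[:,None]).reshape(H,W,3);np.save('pics/P.npy',P)
for name,(u0,u1,v0,v1),(zl,zh) in [('block',(225,285,205,278),(28,50)),('strip',(165,195,200,272),(7,17)),('stand',(318,355,222,262),(22,34)),('gtop',(318,355,222,262),(95,118)),('marker',(165,195,200,272),(38,55))]:
    Q=P[v0:v1,u0:u1].reshape(-1,3);m=(Q[:,2]>zl)&(Q[:,2]<zh);Q=Q[m]
    if len(Q)<3: print(name,len(Q));continue
    r=cv2.minAreaRect(Q[:,:2].astype(np.float32));print(name,len(Q),r,np.median(Q,0).round(1),Q.min(0).round(1),Q.max(0).round(1))
```

```text
block 2359 ((490.9263610839844, -75.4211196899414), (177.71484375, 139.25558471679688), 0.41604170203208923) [487.5 -75.9  33.9] [ 401.7 -145.5   28. ] [579.7  -5.2  44.5]
strip 747 ((511.1374816894531, 172.93707275390625), (230.53924560546875, 95.95950317382812), 1.3050293922424316) [511.5 168.1  12.3] [395.7 122.6   7. ] [627.  221.9  17. ]
stand 279 ((493.7670593261719, -335.7344665527344), (75.04617309570312, 64.90938568115234), 7.432262897491455) [ 486.7 -331.2   28.3] [ 454.  -371.3   22.5] [ 534.3 -298.9   34. ]
gtop 92 ((493.07122802734375, -335.3734436035156), (30.391979217529297, 26.23946189880371), 6.804618835449219) [ 491.9 -334.8  109.1] [ 477.  -347.6   95.5] [ 508.1 -321.6  115.3]
marker 34 ((450.2158203125, 167.7102813720703), (20.728925704956055, 12.98971176147461), 89.35063171386719) [450.  167.3  45.6] [443.7 157.4  40.3] [456.8 178.1  50.3]
```

View pics/crop0.png

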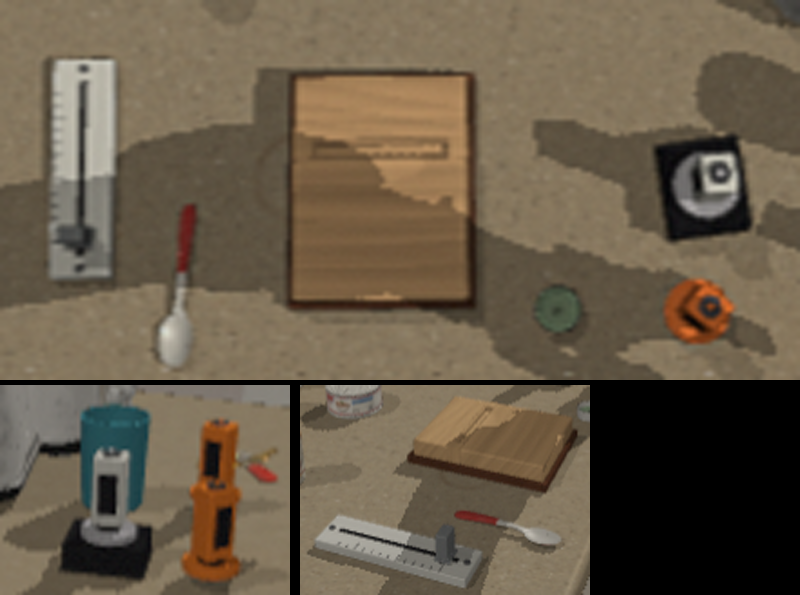

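The crop confirms the steel gauge on the black stand (square barrel, stand yawed about +7°). The orange one beside it is the decoy. The groove shows at rows 231–233 and the marker near the strip's near end.

Run:
```python
from h import *
z=np.load('pics/top0.npz');im,d=z['im'],z['d'];P=np.load('pics/P.npy')
# slab height
Q=P[215:268,237:275].reshape(-1,3);print('slab z',np.median(Q[:,2]),np.std(Q[:,2]))
# groove rows profile (grey and depth)
g=cv2.cvtColor(im,cv2.COLOR_RGB2GRAY)
print('row prof',[(r,int(g[r,245:268].mean()),round(float(np.median(P[r,243:268,2])),1),round(float(P[r,255,0]),1)) for r in range(226,240)])
# col extents of groove
print('col',[(c,int(g[231:234,c].mean()),round(float(np.median(P[231:234,c,2])),1)) for c in range(233,280,2)])
# strip: bright, low saturation, z~12
hsv=cv2.cvtColor(im,cv2.COLOR_RGB2HSV)
m=np.zeros(g.shape,np.uint8);roi=np.s_[195:280,160:200];m[roi]=((hsv[roi][...,1]<45)&(P[roi][...,2]>8)).astype(np.uint8)
n,lab,st,_=cv2.connectedComponentsWithStats(m);k=1+st[1:,4].argmax();v,u=np.where(lab==k)
X=onz('top',np.c_[u,v],12);print('strip',st[k],cv2.minAreaRect(X[:,:2].astype(np.float32)))
mk=P[200:272,165:195].reshape(-1,3);mk=mk[(mk[:,2]>38)&(mk[:,2]<55)];print('mk mean',mk.mean(0))
# stand black mask
ms=np.zeros(g.shape,np.uint8);roi=np.s_[222:262,318:355];ms[roi]=((P[roi][...,2]>22)&(P[roi][...,2]<60))
v,u=np.where(ms);X=onz('top',np.c_[u,v],28);print('stand',cv2.minAreaRect(X[:,:2].astype(np.float32)))
for nm,(u,v),zz in [('orange1',(335,272),60),('orange2',(390,261),100),('beaker',(383,227),98),('tea',(300,272),15),('spoon',(205,265),5)]:
    print(nm,onz('top',[(u,v)],zz).round(0),P[v-6:v+7,u-6:u+7,2].max())
```

```text
slab z 33.789306635718276 81.84253150780422
row prof [(226, 136, 34.0, 539.1), (227, 139, 34.3, 536.0), (228, 140, 33.4, 532.8), (229, 121, 32.0, 530.0), (230, 114, 32.3, 527.0), (231, 115, 27.9, 524.1), (232, 135, 27.7, 520.9), (233, 108, 27.3, 517.8), (234, 98, 33.9, 513.3), (235, 130, 34.4, 509.8), (236, 127, 34.8, 507.4), (237, 119, 33.7, 503.7), (238, 115, 34.5, 500.8), (239, 114, 32.8, 497.6)]
col [(233, 83, 34.6), (235, 99, 35.6), (237, 95, 35.4), (239, 83, 27.7), (241, 85, 26.7), (243, 86, 27.6), (245, 86, 28.9), (247, 96, 29.7), (249, 112, 26.5), (251, 118, 28.3), (253, 119, 27.1), (255, 128, 27.7), (257, 126, 29.2), (259, 127, 24.6), (261, 132, 27.8), (263, 126, 26.8), (265, 129, 27.5), (267, 129, 28.9), (269, 132, 27.5), (271, 92, 26.4), (273, 142, 35.7), (275, 143, 33.1), (277, 69, 12.4), (279, 95, 2.4)]
strip [172 210  17  55 794] ((506.6919250488281, 169.04640197753906), (178.29103088378906, 50.646236419677734), 1.31245756149292)
mk mean [450.07549049 167.53481482  45.6551726 ]
stand ((493.5925598144531, -335.43402099609375), (75.41545104980469, 64.83317565917969), 7.8854899406433105)
orange1 [[ 393. -327.   60.]] 1333.97137607172
orange2 [[ 425. -487.  100.]] 99.07261415715311
beaker [[ 528. -471.   98.]] 1333.97137607172
tea [[ 395. -222.   15.]] 1333.97137607172
spoon [[416.  85.   5.]] 1333.97137607172
```

Emit:
arm_command:
  series:
    - [1,[0,0,0.5],[0,0,-1]]
    - [1,[0.5,0.9,0],[0,0,-1]]
    - [1,[1,1,0],[0,0,-0.5]]
    - [1,[1,1,0],[0,0,0]]
    - [1,[1,1,0],[0,0,0]]
    - [1,[1,1,0],[0,0,0]]
    - [1,[1,1,0],[0,0,0]]
    - [1,[1,1,0],[0,0,0]]
    - [1,[0.9,1,0],[0,0,0]]
    - [1,[0.6,0.8,0],[0,0,0]]

```text
time_s: 1.35
position: [494.6, -362.6, 227.2]
ee_rot: [-0.0, 0.998, 0.062, -0.0]
force: [0.1, -0.3, 0.9]
width: 85.4
finger_force: 0.0
```

Emit:
arm_command:
  series:
    - [1,[0,0.97,0],[0,0,0]]
    - [1,[0,0,-1],[0,0,0]]
    - [1,[0,0,-1],[0,0,0]]
    - [1,[0,0,0],[0,0,0]]
    - [1,[0,0,0],[0,0,0]]

```text
time_s: 1.98
position: [493.8, -335.9, 168.6]
ee_rot: [0.0, 0.998, 0.061, 0.0]
force: [-0.4, -0.2, -0.0]
width: 85.5
finger_force: 0.0
```

Run:
```python
from h import *
for i in range(3):
    print(env.read_state()['position'])
    if i<2: im,d=cap('top','t1_%d.png'%i)
print(env.read_state()['qpos'])
```

```text
[ 493.80644701 -335.90689269  168.5617188 ]
[ 494.10455865 -336.12052037  169.0014561 ]
[ 494.19749458 -336.13658745  169.13948973]
[ 0.53392383  0.39476653 -0.05280954  1.78956086  0.02496675  0.95556498
 -0.97723323]
```

Emit:
arm_command:
  series:
    - [1,[0,0,-1],[0,0,0]]
    - [1,[0,0,-1],[0,0,0]]
    - [1,[0,0,-1],[0,0,0]]
    - [1,[0,0,-0.17],[0,0,0]]
    - [1,[0,0,0],[0,0,0]]
    - [-1,[0,0,0],[0,0,0]]
    - [-1,[0,0,0],[0,0,0]]
    - [-1,[0,0,0],[0,0,0]]
    - [-1,[0,0,0],[0,0,0]]
    - [-1,[0,0,0],[0,0,0]]
  grip_force: 60

```text
time_s: 3.32
position: [493.8, -335.9, 73.1]
ee_rot: [0.0, 0.998, 0.061, 0.0]
force: [-0.1, -1.1, 3.9]
width: 24.6
finger_force: 62.8
```

Emit:
arm_command:
  series:
    - [-1,[0,0,0.5],[0,0,0]]
    - [-1,[0,0,1],[0,0,0]]
    - [-1,[0,0,1],[0,0,0]]
    - [-1,[0,0,0.5],[0,0,0]]
    - [-1,[0.1,1,0],[0,0,0]]
    - [-1,[0.1,1,0],[0,0,0]]
    - [-1,[0.1,1,0],[0,0,0]]
    - [-1,[0.1,1,0],[0,0,0]]
    - [-1,[0.1,1,0],[0,0,0]]
    - [-1,[0.1,1,0],[0,0,0]]

```text
time_s: 4.58
position: [510.7, -154.4, 162.2]
ee_rot: [-0.0, 0.998, 0.061, -0.001]
force: [0.3, -0.4, -2.1]
width: 24.6
finger_force: 62.2
```

Emit:
arm_command:
  series:
    - [-1,[0.1,1,0],[0,0,0]]
    - [-1,[0.1,1,0],[0,0,0]]
    - [-1,[0.1,0.67,0],[0,0,0]]
    - [-1,[0,0,0],[0,0,0]]
    - [-1,[0,0,0],[0,0,0]]
    - [-1,[0,0,0],[0,0,0]]

```text
time_s: 5.32
position: [520.0, -76.8, 162.4]
ee_rot: [0.0, 0.998, 0.06, -0.0]
force: [0.3, -0.5, -1.9]
width: 24.2
finger_force: 62.1
```

Run:
```python
from h import *
s=env.read_state();print(s['position'],s['force'],s['width'],s['ft_torque'])
im,d=cap('top');ims,ds=cap('side')
np.savez('pics/t2.npz',im=im,d=d)
a=cv2.resize(im[195:290,210:310],(500,475),interpolation=cv2.INTER_CUBIC)
p=proj('side',[[521,-75,60]])[0].astype(int);print(p)
b=cv2.resize(ims[p[1]-80:p[1]+40,p[0]-40:p[0]+40],(300,450),interpolation=cv2.INTER_CUBIC)
o=np.zeros((475,800,3),np.uint8);o[:,:500]=a;o[:450,500:]=b;cv2.imwrite('pics/t2.png',o[:,:,::-1])
```

```text
[520.00858915 -76.77742296 162.44575505] [ 0.25917537 -0.52685085 -1.87013878] 24.222023274318946 [ 0.00985598 -0.02821211 -0.00385867]
[280 231]
```

View pics/t2.png

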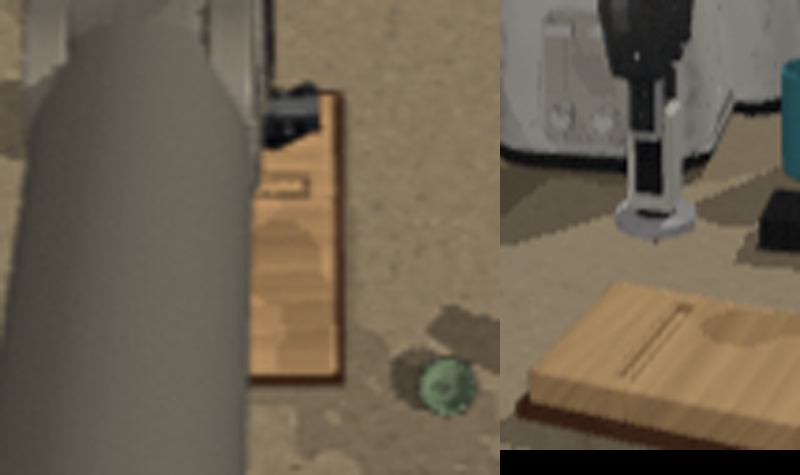

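The picture shows the gauge held upright and level above the groove, with the probe out. The top view of it is hidden by the arm, but the measured groove x of 520.9 matches block centre + 30.

Emit:
arm_command:
  series:
    - [-1,[0.02,0,-0.8],[0,0,0]]
    - [-1,[0,0,-0.8],[0,0,0]]
    - [-1,[0,0,-0.8],[0,0,0]]
    - [-1,[0,0,0],[0,0,0]]
    - [-1,[0,0,0],[0,0,0]]

```text
time_s: 6.05
position: [521.6, -75.7, 91.4]
ee_rot: [0.0, 0.998, 0.061, 0.001]
force: [-0.5, 0.5, -1.9]
width: 24.4
finger_force: 62.1
```

Emit:
arm_command:
  series:
    - [-1,[0,0,-0.07],[0,0,0]]
    - [-1,[0,0,-0.07],[0,0,0]]
    - [-1,[0,0,-0.07],[0,0,0]]
    - [-1,[0,0,0],[0,0,0]]

```text
time_s: 6.55
position: [521.4, -75.5, 84.6]
ee_rot: [0.0, 0.998, 0.061, 0.0]
force: [-0.6, -0.7, 0.1]
width: 24.5
finger_force: 62.5
```

Emit:
arm_command:
  series:
    - [-1,[0,0,-0.07],[0,0,0]]
    - [-1,[0,0,0],[0,0,0]]

```text
time_s: 6.8
position: [521.3, -75.5, 82.3]
ee_rot: [0.0, 0.998, 0.061, 0.0]
force: [0.6, 0.3, 0.2]
width: 24.4
finger_force: 62.6
```

Emit:
arm_command:
  series:
    - [-1,[0,0,-0.05],[0,0,0]]
    - [-1,[0,0,0],[0,0,0]]

```text
time_s: 7.05
position: [521.2, -75.5, 80.8]
ee_rot: [0.0, 0.998, 0.061, 0.0]
force: [1.2, -1.3, 1.4]
width: 24.1
finger_force: 62.6
```

Emit:
arm_command:
  series:
    - [-1,[0,0,-0.03],[0,0,0]]
    - [-1,[0,0,0],[0,0,0]]

```text
time_s: 7.3
position: [521.2, -75.5, 79.9]
ee_rot: [0.0, 0.998, 0.061, 0.0]
force: [0.8, -0.5, 0.0]
width: 24.3
finger_force: 62.7
```

Emit:
arm_command:
  series:
    - [-1,[0,0,-0.02],[0,0,0]]
    - [-1,[0,0,0],[0,0,0]]

```text
time_s: 7.55
position: [521.2, -75.5, 79.3]
ee_rot: [0.0, 0.998, 0.061, 0.0]
force: [0.3, -0.4, 2.0]
width: 24.8
finger_force: 62.7
```

Emit:
arm_command:
  series:
    - [-1,[0,0,-0.02],[0,0,0]]
    - [-1,[0,0,0],[0,0,0]]

```text
time_s: 7.8
position: [521.2, -75.5, 78.8]
ee_rot: [0.0, 0.998, 0.061, 0.0]
force: [0.6, -0.9, 3.4]
width: 24.4
finger_force: 63.0
```

Emit:
arm_command:
  series:
    - [-1,[0,0,-0.015],[0,0,0]]
    - [-1,[0,0,0],[0,0,0]]

```text
time_s: 8.05
position: [521.3, -75.5, 78.5]
ee_rot: [0.0, 0.998, 0.061, 0.0]
force: [0.2, -0.8, 5.7]
width: 24.6
finger_force: 63.3
```

Emit:
arm_command:
  series:
    - [-1,[0,0,-0.015],[0,0,0]]
    - [-1,[0,0,0],[0,0,0]]

```text
time_s: 8.3
position: [521.4, -75.6, 78.3]
ee_rot: [0.0, 0.998, 0.061, 0.0]
force: [-1.3, -1.1, 8.1]
width: 24.4
finger_force: 63.5
```

Emit:
arm_command:
  series:
    - [-1,[0,0,-0.015],[0,0,0]]
    - [-1,[0,0,0],[0,0,0]]

```text
time_s: 8.55
position: [521.5, -75.6, 78.1]
ee_rot: [0.0, 0.998, 0.061, 0.0]
force: [-1.7, -1.8, 9.5]
width: 24.5
finger_force: 63.8
```

Emit:
arm_command:
  series:
    - [-1,[0,0,-0.013],[0,0,0]]
    - [-1,[0,0,0],[0,0,0]]

```text
time_s: 8.8
position: [521.6, -75.6, 77.9]
ee_rot: [0.0, 0.998, 0.061, 0.001]
force: [-1.1, -1.1, 11.3]
width: 24.4
finger_force: 64.0
```

Emit:
arm_command:
  series:
    - [-1,[0,0,-0.012],[0,0,0]]
    - [-1,[0,0,0],[0,0,0]]
    - [-1,[0,0,0],[0,0,0]]
    - [-1,[0,0,0],[0,0,0]]
    - [-1,[0,0,0],[0,0,0]]
    - [-1,[0,0,0],[0,0,0]]

```text
time_s: 9.55
position: [521.6, -75.6, 77.7]
ee_rot: [0.0, 0.998, 0.061, 0.001]
force: [-1.8, -0.8, 14.1]
width: 24.5
finger_force: 64.3
```

Emit:
arm_command:
  series:
    - [-1,[0,0,0],[0,0,0]]
    - [-1,[0,0,0],[0,0,0]]
    - [-1,[0,0,0],[0,0,0]]
    - [-1,[0,0,0],[0,0,0]]
    - [-1,[0,0,0],[0,0,0]]
    - [-1,[0,0,0],[0,0,0]]
    - [-1,[0,0,0],[0,0,0]]
    - [-1,[0,0,0],[0,0,0]]

```text
time_s: 10.55
position: [521.6, -75.6, 77.7]
ee_rot: [0.0, 0.998, 0.061, 0.001]
force: [-1.5, -0.9, 14.1]
width: 24.6
finger_force: 64.3
```

Run:
```python
from h import *
F=[];Z=[]
for i in range(6):
    cap('side');s=env.read_state();F.append(s['force']);Z.append(s['position'])
print(np.mean(F,0),np.mean(Z,0))
ims,ds=cap('side');p=proj('side',[[521,-75,60]])[0].astype(int)
b=cv2.resize(ims[p[1]-60:p[1]+60,p[0]-70:p[0]+70],(700,600),interpolation=cv2.INTER_CUBIC)
cv2.imwrite('pics/press.png',b[:,:,::-1])
```

```text
[-1.57100384 -0.98671605 13.65805053] [521.58600653 -75.61866966  77.73437259]
```

View pics/press.png

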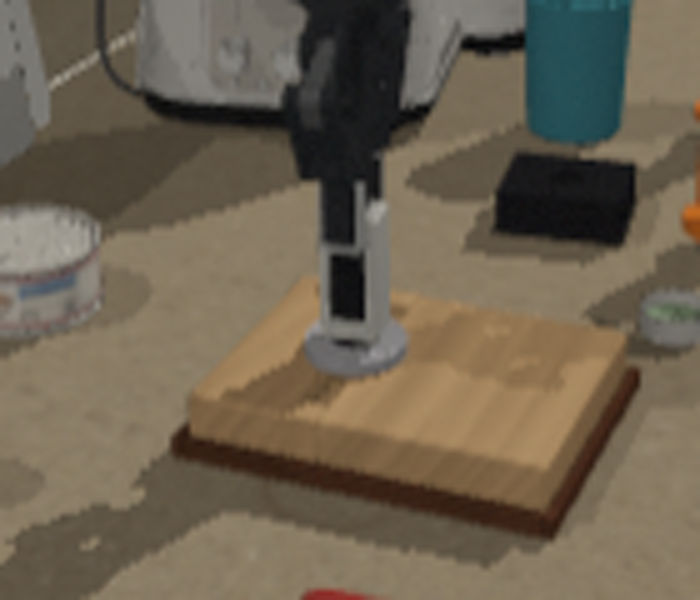

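The foot sits flat on the block, over the groove, with about 15.7 N (13.7 measured plus the gauge weight), held for more than 1.5 s. Now back to the stand.

Emit:
arm_command:
  series:
    - [-1,[0,0,0.27],[0,0,0]]
    - [-1,[0,0,0.8],[0,0,0]]
    - [-1,[0,0,1],[0,0,0]]
    - [-1,[0,0,0.8],[0,0,0]]
    - [-1,[-0.1,-1,0],[0,0,0]]
    - [-1,[-0.1,-1,0],[0,0,0]]
    - [-1,[-0.1,-1,0],[0,0,0]]
    - [-1,[-0.1,-1,0],[0,0,0]]
    - [-1,[-0.1,-1,0],[0,0,0]]
    - [-1,[-0.1,-1,0],[0,0,0]]

```text
time_s: 12.15
position: [501.4, -255.5, 161.4]
ee_rot: [-0.001, 0.998, 0.062, -0.002]
force: [-0.7, -0.2, -2.7]
width: 24.4
finger_force: 62.1
```

Emit:
arm_command:
  series:
    - [-1,[-0.1,-1,0],[0,0,0]]
    - [-1,[-0.1,-1,0],[0,0,0]]
    - [-1,[-0.12,-0.67,0],[0,0,0]]
    - [-1,[0,0,0],[0,0,0]]
    - [-1,[0,0,-1],[0,0,0]]
    - [-1,[0,0,-1],[0,0,0]]
    - [-1,[0,0,-0.5],[0,0,0]]
    - [-1,[0,0,-0.3],[0,0,0]]
    - [-1,[0,0,0],[0,0,0]]
    - [-1,[0,0,0],[0,0,0]]

```text
time_s: 13.4
position: [494.1, -335.9, 79.6]
ee_rot: [0.0, 0.998, 0.061, 0.001]
force: [0.2, -0.2, -2.1]
width: 24.5
finger_force: 62.0
```

Emit:
arm_command:
  series:
    - [-1,[0,0,-0.1],[0,0,0]]
    - [-1,[0,0,-0.07],[0,0,0]]
    - [-1,[0,0,-0.02],[0,0,0]]
    - [-1,[0,0,0],[0,0,0]]

```text
time_s: 13.9
position: [493.6, -335.8, 73.3]
ee_rot: [0.0, 0.998, 0.061, 0.0]
force: [-0.0, -0.1, 1.1]
width: 24.6
finger_force: 62.7
```

Emit:
arm_command:
  series:
    - [0.3,[0,0,0],[0,0,0]]
    - [1,[0,0,0],[0,0,0]]
    - [1,[0,0,0],[0,0,0]]
    - [1,[0,0,0],[0,0,0]]
    - [1,[0,0,0.5],[0,0,0]]
    - [1,[0,0,1],[0,0,0]]
    - [1,[0,0,1],[0,0,0]]
    - [1,[0,0,1],[0,0,0]]
    - [1,[0,0,0.5],[0,0,0]]
    - [1,[0,0,0],[0,0,0]]

```text
time_s: 15.15
position: [494.0, -335.9, 194.2]
ee_rot: [0.001, 0.998, 0.061, 0.001]
force: [-0.1, -0.0, -1.1]
width: 85.3
finger_force: 0.0
```

Emit:
arm_command:
  series:
    - [1,[0,0.7,0],[0,0,0.5]]
    - [1,[0,1,0],[0,0,0.9]]
    - [1,[0,1,0],[0,0,0.9]]
    - [1,[0,1,0],[0,0,0.9]]
    - [1,[0,1,0],[0,0,0.9]]
    - [1,[0,1,0],[0,0,0.9]]
    - [1,[0,1,0],[0,0,0.9]]
    - [1,[-0.1,1,0],[0,0,0.9]]
    - [-0.0,[-0.1,1,0],[0,0,0.9]]
    - [0,[-0.2,1,0],[0,0,0.9]]

```text
time_s: 16.4
position: [481.1, -42.6, 192.9]
ee_rot: [0.0, 0.87, 0.492, 0.0]
force: [0.0, 0.9, 0.1]
width: 51.7
finger_force: 0.0
```

Emit:
arm_command:
  series:
    - [0,[-0.2,1,0],[0,0,0.9]]
    - [0,[-0.2,1,0],[0,0,0.9]]
    - [0,[-0.2,1,0],[0,0,0.9]]
    - [0,[-0.2,1,0],[0,0,0.9]]
    - [0,[-0.2,1,0],[0,0,0.9]]
    - [0,[-0.2,1,0],[0,0,0.9]]
    - [0,[0,1,0],[0,0,0.03]]
    - [0,[0,0,0],[0,0,0]]
    - [0,[0,0,0],[0,0,0]]

```text
time_s: 17.52
position: [445.2, 165.4, 192.7]
ee_rot: [-0.0, 0.699, 0.715, -0.0]
force: [0.2, 0.1, 0.6]
width: 42.4
finger_force: 0.0
```

Run:
```python
from h import *
s=env.read_state();print(s['position'],s['ee_rot'],s['width'],s['qpos'])
N=12;D=[];S=[];Z=[]
for i in range(N):
    im,d=cap('top');D.append(d);Z.append(env.read_state()['position'])
ims,ds=cap('side')
print(np.mean(Z,0))
d=np.mean(D,0);H,W=d.shape;vv,uu=np.mgrid[:H,:W];c0,v=ray('top',np.c_[uu.ravel(),vv.ravel()])
P=(c0+v*d.ravel()[:,None]).reshape(H,W,3);np.savez('pics/t3.npz',im=im,P=P,ims=ims)
print('slab/groove rows',[(r,round(float(np.median(P[r,242:269,2])),2)) for r in range(218,248)])
print('gauge top z');print(P[230:250,328:348,2].round(1))
a=cv2.resize(im[195:290,160:360],(800,380),interpolation=cv2.INTER_CUBIC)
b=cv2.resize(ims[175:220,305:345],(195,210),interpolation=cv2.INTER_CUBIC)
o=np.zeros((595,800,3),np.uint8);o[:380]=a;o[385:595,:195]=b
g=cv2.resize(im[225:260,318:358],(240,210),interpolation=cv2.INTER_CUBIC);o[385:595,200:440]=g
cv2.imwrite('pics/t3.png',o[:,:,::-1])
```

```text
[445.22383271 165.36832062 192.66264491] [-2.67943908e-05  6.99020420e-01  7.15101616e-01 -3.61108322e-04] 42.400409098765785 [ 0.02664568  0.22002763 -0.57969751  2.00895794  0.14730005  0.9535288
 -0.60493681]
[445.44961024 164.92595364 192.86134447]
slab/groove rows [(218, 34.09), (219, 34.43), (220, 34.11), (221, 33.98), (222, 33.73), (223, 34.01), (224, 34.08), (225, 34.01), (226, 34.04), (227, 33.99), (228, 33.9), (229, 33.48), (230, 32.43), (231, 27.15), (232, 27.45), (233, 27.43), (234, 33.4), (235, 33.85), (236, 34.36), (237, 34.04), (238, 33.94), (239, 33.95), (240, 34.0), (241, 34.29), (242, 34.18), (243, 33.9), (244, 33.97), (245, 33.94), (246, 34.08), (247, 33.96)]
gauge top z
[[ 2.810e+01  2.790e+01  2.830e+01  2.730e+01  2.820e+01  2.830e+01
   2.730e+01  2.810e+01  2.670e+01  2.730e+01  2.830e+01  2.800e+01
   2.750e+01  2.830e+01  2.710e+01  2.800e+01  2.820e+01  1.000e-01
   7.000e-01 -7.000e-01]
 [ 2.610e+01  2.760e+01  2.940e+01  2.790e+01  2.990e+01  2.890e+01
   2.900e+01  2.900e+01  2.810e+01  2.850e+01  2.740e+01  2.830e+01
   2.630e+01  1.362e+02  2.740e+01  
[... 3479 characters left out ...]
 -3.000e-01]
 [ 2.920e+01  2.960e+01  2.760e+01  3.600e+01  3.610e+01  3.630e+01
   3.640e+01  3.710e+01  3.520e+01  3.580e+01  3.530e+01  3.610e+01
   3.590e+01  2.790e+01  2.880e+01  2.870e+01  2.910e+01  2.850e+01
   2.810e+01  2.000e-01]
 [ 2.850e+01  2.840e+01  2.730e+01  1.369e+02  2.970e+01  3.550e+01
   3.630e+01  3.500e+01  3.470e+01  3.590e+01  3.590e+01  3.680e+01
   2.870e+01  2.750e+01  2.790e+01  2.740e+01  2.880e+01  2.830e+01
   2.810e+01  2.740e+01]
 [ 2.820e+01  2.960e+01  2.740e+01  2.790e+01  2.640e+01  2.920e+01
   2.820e+01  2.850e+01  2.830e+01  2.750e+01  2.840e+01  2.750e+01
   2.830e+01  2.910e+01  2.670e+01  2.750e+01  2.670e+01  2.910e+01
   2.820e+01  2.790e+01]]
```

View pics/t3.png

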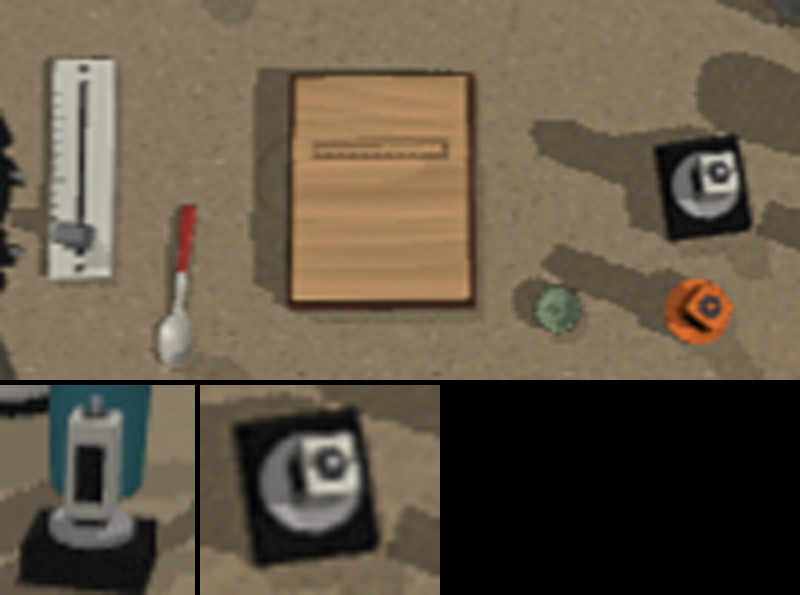

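Run:
```python
from h import *
D=[]
for i in range(36):
    im,d=cap('top');d=d.astype(float);d[d==0]=np.nan;D.append(d)
D=np.array(D);H,W=D[0].shape
print('std over frames, slab px',np.nanmedian(np.nanstd(D[:,215:225,245:265],axis=0)))
d=np.nanmedian(D,0);vv,uu=np.mgrid[:H,:W];c0,v=ray('top',np.c_[uu.ravel(),vv.ravel()])
P=(c0+v*np.nan_to_num(d).ravel()[:,None]).reshape(H,W,3);z=P[...,2]
print('pin patch\n',z[235:242,336:344].round(1))
print('slab',np.median(z[238:262,240:270]),np.median(z[214:227,240:270]),'rows',[(r,np.median(z[r,242:269]).round(2)) for r in range(229,236)])
print('stand',np.median(z[228:231,330:342]),'foot',np.median(z[243:247,340:343]),'foot2',np.median(z[238:245,328:331]),'barrel',np.median(z[239:243,341:343]),np.median(z[240:242,337:342]))
print('table',np.median(z[240:280,215:225]),np.median(z[225:240,290:310]),'strip',np.median(z[215:245,173:176]),'tray/tea',z[272,300])
```

```text
std over frames, slab px 2.695861370622407
pin patch
 [[107.4 108.4 109.9 109.5 109.7 109.2 107.9  28.3]
 [107.2 110.3 110.6 109.2 109.2 109.8 108.7  28.1]
 [108.2 110.1 109.6 118.8 118.7 109.5 108.3 106.3]
 [108.3 110.4 109.2 117.9 118.  109.9 108.1 107.4]
 [107.3 109.7 109.8 110.1 110.1 109.8 108.6 107.7]
 [107.8 108.5 109.6 110.  109.8 108.6 108.6 108.1]
 [108.4 108.  107.3 109.3 107.4 107.7 107.4 108.5]]
slab 33.88501969716174 33.87393376390105 rows [(229, np.float64(33.41)), (230, np.float64(32.58)), (231, np.float64(27.64)), (232, np.float64(27.61)), (233, np.float64(27.35)), (234, np.float64(33.7)), (235, np.float64(33.94))]
stand 14.032141266878284 foot 36.39272143444225 foot2 36.16347481087155 barrel 108.1978399400731 108.563708489958
table 0.3827781429655488 0.17162500288395677 strip 12.638592556854292 tray/tea 7.024311887777458
```

Run:
```python
from h import *
z0=np.load('pics/top0.npz');P0=np.load('pics/P.npy');print('t0 pin',P0[236:240,337:343,2].round(1).tolist())
D=[];I=[]
for i in range(20):
    im,d=cap('side');d=d.astype(float);d[d==0]=np.nan;D.append(d);I.append(im.astype(float))
d=np.nanmedian(D,0);I=np.mean(I,0);i0=np.load('pics/side0.npz')['im'].astype(float)
ax=np.array([[493.4,-335.5,z] for z in (28,36,108,112,116,118,119,120)]);uv=proj('side',ax);print(uv.round(2).tolist())
u=int(round(uv[3][0]));r0,r1=int(uv[-1][1])-5,int(uv[2][1])+4
print('cols',list(range(u-4,u+5)),'rows from',r0)
print('now\n',I[r0:r1,u-4:u+5].mean(2).round(0).astype(int));print('t0\n',i0[r0:r1,u-4:u+5].mean(2).round(0).astype(int))
H,W=d.shape;vv,uu=np.mgrid[:H,:W];c0,v=ray('side',np.c_[uu.ravel(),vv.ravel()])
P=(c0+v*np.nan_to_num(d).ravel()[:,None]).reshape(H,W,3);print('y now\n',P[r0:r1,u-4:u+5,1].round(0).astype(int));print('z\n',P[r0:r1,u-4:u+5,2].round(1))
# groove via side: points whose xy lies in groove
m=(abs(P[...,1]+75.4)<50)
for x0 in np.arange(508,536,2):
    k=m&(abs(P[...,0]-x0)<1)&(P[...,2]>15)&(P[...,2]<45);print(x0,k.sum(),np.median(P[k][:,2]).round(2) if k.sum() else None,end='; ')
```

```text
t0 pin [[110.8, 111.1, 109.8, 108.3, 107.5, 108.9], [109.8, 110.8, 115.3, 109.5, 113.1, 112.4], [114.0, 111.3, 107.1, 110.7, 112.4, 106.7], [108.3, 109.1, 112.3, 109.0, 111.6, 110.1]]
[[323.28, 206.1], [323.37, 203.66], [324.2, 181.14], [324.25, 179.85], [324.3, 178.56], [324.32, 177.92], [324.33, 177.59], [324.34, 177.27]]
cols [320, 321, 322, 323, 324, 325, 326, 327, 328] rows from 172
now
 [[ 70  76  68  64  80  86  82  80  82]
 [ 68  69  68  69  70  70  69  68  66]
 [ 68  68  68  68  68  68  66  65  65]
 [ 68  68  69  68  68  68  66  65  65]
 [ 68  68  69  68  68  68  67  66  65]
 [ 68  68  69  78 103  92  70  66  65]
 [ 68  68  69  80 117 100  71  66  64]
 [ 83 100  73  74 108  88  69  65  64]
 [137 125  74  70 102  81  69  90 116]
 [167 139  79  62  77  63  77 123 157]
 [160 149 120 114 120 124 132 152 170]
 [136 138 137 136 143 147 148 151 153]
 [127 127 127 127 126 129 128 126 119]]
t0
 [[ 67  73  66  63  78  83  81  78  80]
 [ 66  67  66  68  69  67  67  66  66]
 [ 65  67  66  66  67  66  64  64  63]
 [ 66  66  66  67  67  65  65  63  63]
 [ 65  66  67  67  67  67  64  64  6
[... 1239 characters left out ...]
80.4  80.2  80.9  80.8  81.9  81.7  82.   82.   81.7]
 [ 76.6  77.1  77.4  77.6 117.8 117.4  78.5  78.3  77.9]
 [ 73.2  73.3  73.5  74.6 116.1 115.3  74.7  74.4  74.7]
 [ 69.4  70.1  70.5 109.2 112.8 111.8  71.2  71.2  71.2]
 [107.3 108.3 109.4 109.2 109.8 109.7 109.2 107.5 107.3]
 [107.1 107.2 108.1 108.3 108.5 108.8 107.9 107.3 107.4]
 [106.  106.1 106.  106.6 106.5 106.9 107.3 107.3 106.5]
 [103.2 103.3 103.2 104.3 103.9 104.8 104.9 105.  104.7]]
508 16 33.29; 510 16 33.29; 512 12 32.78; 514 14 32.82; 516 4 31.39; 518 1 26.83; 520 12 26.98; 522 14 26.85; 524 19 26.87; 526 40 30.17; 528 17 32.85; 530 20 32.87; 532 16 33.45; 534 14 33.36; <stdin>:6: RuntimeWarning: All-NaN slice encountered
```

Emit:
arm_command:
  series:
    - [0,[0.155,0.07,-0.5],[0,0,0]]
    - [0,[0,0,-1],[0,0,0]]
    - [0,[0,0,-1],[0,0,0]]
    - [0,[0,0,-1],[0,0,0]]
    - [0,[0,0,-1],[0,0,0]]
    - [0,[0,0,-0.6],[0,0,0]]
    - [0,[0,0,-0.25],[0,0,0]]
    - [0,[0,0,0],[0,0,0]]

```text
time_s: 21.98
position: [450.1, 167.7, 32.3]
ee_rot: [-0.0, 0.699, 0.715, -0.0]
force: [-0.2, -0.5, -0.1]
width: 42.6
finger_force: 0.0
```

Run:
```python
from h import *
s=env.read_state();print(s['time_s'],s['force'],s['position'])
D=[]
for i in range(30):
    im,d=cap('top');d=d.astype(float);d[d==0]=np.nan;D.append(d[225:265,318:358])
D=np.array(D);uu,vv=np.meshgrid(np.arange(318,358),np.arange(225,265));c0,v=ray('top',np.c_[uu.ravel(),vv.ravel()])
for nm,f in(('mean',np.nanmean(D,0)),('med',np.nanmedian(D,0))):
    z=(c0[2]+v[:,2]*f.ravel()).reshape(40,40)
    print(nm,'pin',z[12:14,21:23].round(1).tolist(),z[12:14,21:23].mean(),'barrel',np.median(z[11:16,24]), 'collar',np.median(z[[11,14,12,13],[21,22,19,20]]))
print(env.read_state()['time_s'])
```

```text
21.975 [-0.20064085 -0.45190855 -0.13214662] [450.05809842 167.71722754  32.3047208 ]
mean pin [[118.5, 119.2], [118.0, 118.6]] 118.56583367373298 barrel 108.29704650670124 collar 109.88465128228165
med pin [[118.6, 119.0], [117.6, 118.6]] 118.46236852059059 barrel 108.35351920689709 collar 109.78590181344327
23.475
```

The pin top measures about 118.5, so the rise is about 6.4 and the depth about 7.6. Averaged depth images of the groove floor in both cameras give about 6.4. The two disagree, so I'll press once more to see whether the pin reading holds. There is enough time.

Emit:
arm_command:
  series:
    - [0,[0,0,0.6],[0,0,0]]
    - [0,[0,0,1],[0,0,0]]
    - [0,[0,0,1],[0,0,0]]
    - [0,[0,0,1],[0,0,0]]
    - [0,[0,0,1],[0,0,0]]
    - [0,[0,-0.7,0.75],[0,0,-0.5]]
    - [0,[0.1,-1,0],[0,0,-0.9]]
    - [0,[0.1,-1,0],[0,0,-0.9]]
    - [0,[0.1,-1,0],[0,0,-0.9]]
    - [0,[0.1,-1,0],[0,0,-0.9]]

```text
time_s: 24.72
position: [462.0, 24.6, 192.8]
ee_rot: [-0.0, 0.837, 0.547, -0.0]
force: [1.7, -0.2, -0.6]
width: 42.4
finger_force: 0.0
```

Emit:
arm_command:
  series:
    - [0,[0.1,-1,0],[0,0,-0.9]]
    - [0,[0.1,-1,0],[0,0,-0.9]]
    - [0,[0.1,-1,0],[0,0,-0.9]]
    - [1,[0.1,-1,0],[0,0,-0.9]]
    - [1,[0.1,-1,0],[0,0,-0.9]]
    - [1,[0.1,-1,0],[0,0,-0.9]]
    - [1,[0.1,-1,0],[0,0,-0.9]]
    - [1,[0.1,-1,0],[0,0,-0.9]]
    - [1,[0.1,-1,0],[0,0,-0.9]]
    - [1,[0.1,-1,0],[0,0,-0.9]]

```text
time_s: 25.98
position: [492.2, -275.4, 192.8]
ee_rot: [0.0, 0.994, 0.107, -0.0]
force: [0.5, -0.3, -0.1]
width: 85.2
finger_force: 0.0
```

Emit:
arm_command:
  series:
    - [1,[0.045,-1,0],[0,0,-0.9]]
    - [1,[0,-1,0],[0,0,-0.03]]
    - [1,[0,-0.07,0],[0,0,0]]
    - [1,[0,0,0],[0,0,0]]
    - [1,[0,0,0],[0,0,0]]

```text
time_s: 26.6
position: [493.7, -334.5, 192.8]
ee_rot: [-0.0, 0.998, 0.062, 0.0]
force: [-0.7, -0.3, 0.2]
width: 85.1
finger_force: 0.0
```

Emit:
arm_command:
  series:
    - [1,[0,0,-1],[0,0,0]]
    - [1,[0,0,-1],[0,0,0]]
    - [1,[0,0,-1],[0,0,0]]
    - [1,[0,0,-0.7],[0,0,0]]
    - [1,[0,0,-0.3],[0,0,0]]
    - [-1,[0,0,0],[0,0,0]]
    - [-1,[0,0,0],[0,0,0]]
    - [-1,[0,0,0],[0,0,0]]
    - [-1,[0,0,0],[0,0,0]]
    - [-1,[0,0,0],[0,0,0]]

```text
time_s: 27.85
position: [494.0, -336.0, 73.7]
ee_rot: [0.0, 0.998, 0.061, 0.001]
force: [0.3, -0.5, 5.8]
width: 24.5
finger_force: 62.8
```

Emit:
arm_command:
  series:
    - [-1,[0,0,0.5],[0,0,0]]
    - [-1,[0,0,1],[0,0,0]]
    - [-1,[0,0,1],[0,0,0]]
    - [-1,[0,0,0.5],[0,0,0]]
    - [-1,[0.1,1,0],[0,0,0]]
    - [-1,[0.1,1,0],[0,0,0]]
    - [-1,[0.1,1,0],[0,0,0]]
    - [-1,[0.1,1,0],[0,0,0]]
    - [-1,[0.1,1,0],[0,0,0]]
    - [-1,[0.1,1,0],[0,0,0]]

```text
time_s: 29.1
position: [510.7, -154.4, 162.5]
ee_rot: [-0.0, 0.998, 0.062, -0.001]
force: [0.9, 0.6, -2.4]
width: 24.2
finger_force: 62.0
```

Emit:
arm_command:
  series:
    - [-1,[0.1,1,0],[0,0,0]]
    - [-1,[0.1,1,0],[0,0,0]]
    - [-1,[0.12,0.67,0],[0,0,0]]
    - [-1,[0,0,0],[0,0,0]]
    - [-1,[0,0,-0.8],[0,0,0]]
    - [-1,[0,0,-0.8],[0,0,0]]
    - [-1,[0,0,-0.6],[0,0,0]]
    - [-1,[0,0,-0.1],[0,0,0]]
    - [-1,[0,0,0],[0,0,0]]
    - [-1,[0,0,0],[0,0,0]]

```text
time_s: 30.35
position: [521.6, -75.8, 94.7]
ee_rot: [0.0, 0.998, 0.061, 0.001]
force: [-0.4, -0.1, -2.5]
width: 24.2
finger_force: 61.9
```

Run:
```python
from h import *
F=[]
for i in range(4):
    cap('side');s=env.read_state();F.append(np.r_[s['force'],s['position']])
print(np.mean(F,0).round(2),s['time_s'])
```

```text
[ 4.0000e-02  1.6000e-01 -2.7300e+00  5.2145e+02 -7.5600e+01  9.4590e+01] 30.55
```

Emit:
arm_command:
  series:
    - [-1,[0,0,-0.22],[0,0,0]]
    - [-1,[0,0,0],[0,0,0]]
    - [-1,[0,0,0],[0,0,0]]

```text
time_s: 30.92
position: [520.9, -75.4, 87.2]
ee_rot: [-0.0, 0.998, 0.062, -0.0]
force: [0.0, -0.5, -2.8]
width: 24.5
finger_force: 62.1
```

```bash
cat > f.py <<'E'
from h import *
F=[]
for i in range(4):
    cap('side');s=env.read_state();F.append(np.r_[s['force'],s['position']])
print(np.mean(F,0).round(2),s['time_s'])
E
python3 f.py
```

```text
[-1.0000e-02 -1.5000e-01 -2.2700e+00  5.2085e+02 -7.5440e+01  8.7240e+01] 31.125
```

Emit:
arm_command:
  series:
    - [-1,[0,0,-0.08],[0,0,0]]
    - [-1,[0,0,-0.08],[0,0,0]]
    - [-1,[0,0,-0.06],[0,0,0]]
    - [-1,[0,0,0],[0,0,0]]

```text
time_s: 31.62
position: [521.1, -75.5, 80.7]
ee_rot: [0.0, 0.998, 0.061, 0.0]
force: [-0.5, 0.6, 1.2]
width: 24.5
finger_force: 62.3
```

Emit:
arm_command:
  series:
    - [-1,[0,0,-0.04],[0,0,0]]
    - [-1,[0,0,-0.02],[0,0,0]]
    - [-1,[0,0,0],[0,0,0]]

```text
time_s: 32.0
position: [521.2, -75.5, 79.4]
ee_rot: [0.0, 0.998, 0.061, 0.0]
force: [-1.6, 1.2, 4.4]
width: 24.4
finger_force: 63.1
```

Emit:
arm_command:
  series:
    - [-1,[0,0,-0.03],[0,0,0]]
    - [-1,[0,0,0],[0,0,0]]
    - [-1,[0,0,0],[0,0,0]]

```text
time_s: 32.38
position: [521.3, -75.6, 78.9]
ee_rot: [0.0, 0.998, 0.061, 0.0]
force: [-2.9, -0.5, 9.9]
width: 24.6
finger_force: 63.7
```

Emit:
arm_command:
  series:
    - [-1,[0,0,-0.025],[0,0,0]]
    - [-1,[0,0,0],[0,0,0]]
    - [-1,[0,0,0],[0,0,0]]

```text
time_s: 32.75
position: [521.4, -75.6, 78.6]
ee_rot: [0.0, 0.998, 0.061, 0.0]
force: [-4.7, 0.3, 14.1]
width: 24.3
finger_force: 64.2
```

Emit:
arm_command:
  series:
    - [-1,[0,0,0],[0,0,0]]
    - [-1,[0,0,0],[0,0,0]]
    - [-1,[0,0,0],[0,0,0]]
    - [-1,[0,0,0],[0,0,0]]
    - [-1,[0,0,0],[0,0,0]]
    - [-1,[0,0,0],[0,0,0]]
    - [-1,[0,0,0],[0,0,0]]
    - [-1,[0,0,0],[0,0,0]]
    - [-1,[0,0,0],[0,0,0]]

```text
time_s: 33.88
position: [521.4, -75.6, 78.6]
ee_rot: [0.0, 0.998, 0.061, 0.0]
force: [-4.6, -0.9, 13.4]
width: 24.5
finger_force: 64.2
```

```bash
python3 f.py
```

```text
[-4.3900e+00 -1.9000e-01  1.3820e+01  5.2139e+02 -7.5620e+01  7.8560e+01] 34.075
```

Emit:
arm_command:
  series:
    - [-1,[0,0,0.17],[0,0,0]]
    - [-1,[0,0,0.8],[0,0,0]]
    - [-1,[0,0,1],[0,0,0]]
    - [-1,[0,0,0.87],[0,0,0]]
    - [-1,[-0.1,-1,0],[0,0,0]]
    - [-1,[-0.1,-1,0],[0,0,0]]
    - [-1,[-0.1,-1,0],[0,0,0]]
    - [-1,[-0.1,-1,0],[0,0,0]]
    - [-1,[-0.1,-1,0],[0,0,0]]
    - [-1,[-0.1,-1,0],[0,0,0]]

```text
time_s: 35.33
position: [502.4, -256.2, 161.8]
ee_rot: [-0.0, 0.998, 0.062, -0.0]
force: [0.3, -0.6, -2.5]
width: 24.4
finger_force: 62.0
```

Emit:
arm_command:
  series:
    - [-1,[-0.1,-1,0],[0,0,0]]
    - [-1,[-0.1,-1,0],[0,0,0]]
    - [-1,[-0.12,-0.67,0],[0,0,0]]
    - [-1,[0,0,0],[0,0,0]]
    - [-1,[0,0,-1],[0,0,0]]
    - [-1,[0,0,-1],[0,0,0]]
    - [-1,[0,0,-0.5],[0,0,0]]
    - [-1,[0,0,-0.3],[0,0,0]]
    - [-1,[0,0,0],[0,0,0]]

```text
time_s: 36.45
position: [493.6, -335.2, 78.5]
ee_rot: [-0.0, 0.998, 0.062, -0.0]
force: [-0.4, 0.3, -1.5]
width: 24.2
finger_force: 61.9
```

Emit:
arm_command:
  series:
    - [-1,[0,0,-0.1],[0,0,0]]
    - [-1,[0,0,-0.06],[0,0,0]]
    - [-1,[0,0,-0.01],[0,0,0]]
    - [-1,[0,0,0],[0,0,0]]

```text
time_s: 36.95
position: [493.9, -335.9, 74.0]
ee_rot: [0.0, 0.998, 0.061, 0.001]
force: [-0.5, 0.2, 1.0]
width: 24.7
finger_force: 62.5
```

Emit:
arm_command:
  series:
    - [0.3,[0,0,0],[0,0,0]]
    - [1,[0,0,0],[0,0,0]]
    - [1,[0,0,0],[0,0,0]]
    - [1,[0,0,0.5],[0,0,0]]
    - [1,[0,0,1],[0,0,0]]
    - [1,[0,0,1],[0,0,0]]
    - [1,[0,0,1],[0,0,0]]
    - [1,[0,0,0.5],[0,0,0]]
    - [1,[0,0.5,0],[0,0,0.5]]
    - [1,[0,1,0],[0,0,0.9]]

```text
time_s: 38.2
position: [492.5, -289.8, 192.2]
ee_rot: [-0.0, 0.991, 0.136, -0.001]
force: [-0.9, 0.9, -0.5]
width: 85.5
finger_force: 0.0
```

Emit:
arm_command:
  series:
    - [1,[0,1,0],[0,0,0.9]]
    - [1,[0,1,0],[0,0,0.9]]
    - [1,[0,1,0],[0,0,0.9]]
    - [1,[0,1,0],[0,0,0.9]]
    - [1,[0,1,0],[0,0,0.9]]
    - [0,[-0.1,1,0],[0,0,0.9]]
    - [0,[-0.1,1,0],[0,0,0.9]]
    - [0,[-0.2,1,0],[0,0,0.9]]
    - [0,[-0.2,1,0],[0,0,0.9]]
    - [0,[-0.2,1,0],[0,0,0.9]]

```text
time_s: 39.45
position: [468.9, 11.4, 193.4]
ee_rot: [0.0, 0.82, 0.572, 0.0]
force: [0.7, -0.1, 0.7]
width: 42.9
finger_force: 0.0
```

Emit:
arm_command:
  series:
    - [0,[-0.2,1,0],[0,0,0.9]]
    - [0,[-0.2,1,0],[0,0,0.9]]
    - [0,[-0.2,1,0],[0,0,0.9]]
    - [0,[-0.045,1,0],[0,0,0.9]]
    - [0,[0,1,0],[0,0,0.03]]
    - [0,[0,0.27,0],[0,0,0]]
    - [0,[0,0,0],[0,0,0]]

```text
time_s: 40.33
position: [449.8, 167.9, 193.2]
ee_rot: [-0.0, 0.699, 0.715, -0.0]
force: [-0.6, -0.5, -0.3]
width: 42.7
finger_force: 0.0
```

Run:
```python
from h import *
D=[];I=[]
for i in range(24):
    im,d=cap('top');d=d.astype(float);d[d==0]=np.nan;D.append(d[225:265,318:358])
for i in range(6): I.append(cap('side')[0].astype(float))
D=np.array(D);uu,vv=np.meshgrid(np.arange(318,358),np.arange(225,265));c0,v=ray('top',np.c_[uu.ravel(),vv.ravel()])
for nm,f in(('mean',np.nanmean(D,0)),('med',np.nanmedian(D,0))):
    z=(c0[2]+v[:,2]*f.ravel()).reshape(40,40)
    print(nm,'pin\n',z[10:16,18:26].round(1),z[12:14,21:23].mean(),'barrel',np.median(z[11:16,24]))
print(np.mean(I,0)[175:184,320:329].mean(2).round(0).astype(int))
s=env.read_state();print(s['time_s'],s['position'],s['ee_rot'])
print('stand',)
```

```text
mean pin
 [[108.4 107.3 109.3 109.8 109.8 107.1 108.   27. ]
 [108.1 110.9 109.5 109.9 109.9 110.2 107.9  27.5]
 [108.2 109.7 110.9 118.2 118.5 109.9 107.2 104.1]
 [108.  110.6 109.5 118.2 118.2 109.9 106.7 106.6]
 [107.7 109.5 109.3 110.3 109.9 109.5 107.6 107.2]
 [108.3 107.9 110.1 109.2 109.8 107.9 107.1 107.1]] 118.26804441782878 barrel 107.19338390258167
med pin
 [[108.8 107.  109.2 109.7 110.  107.1 108.3  26.9]
 [107.8 110.7 109.4 109.9 109.8 110.1 107.9  27.4]
 [108.1 109.3 110.7 118.3 118.9 110.2 107.3 104.3]
 [108.3 111.3 109.5 118.3 118.  110.3 106.7 106.4]
 [107.7 109.6 109.3 110.4 109.9 109.3 107.2 107. ]
 [107.8 108.1 109.8 109.3 109.8 107.4 106.8 106.8]] 118.36283057023707 barrel 107.24398382544564
[[ 67  68  69  68  68  68  67  66  65]
 [ 68  68  69  68  69  68  67  66  64]
 [ 68  68  69  79 103  91  70  65  64]
 [ 67  68  69  80 117 100  71  66  64]
 [ 83 100  73  73 108  87  69  66  64]
 [137 125  77  69 102  81  65  90 115]
 [168 137  78  62  79  65  68 123 157]
 [160 146 118 112 121 126 130 153 170]
 [136 138 137 135 143 148 149 153 154]]
41.825 [450.03801904 167.53654982 193.36059501] [1.19172361e-06 6.99502545e-01 7.14630107e-01 2.03079619e-05]
stand
```

The second press gives the same pin height: the side image is identical and the top view reads 118.3–118.6. The gauge reading is repeatable at a rise of about 6.4, so the depth is about 7.6 and the marker target is x ≈ 522.7.

Emit:
arm_command:
  series:
    - [0,[0,0,-0.6],[0,0,0]]
    - [0,[0,0,-1],[0,0,0]]
    - [0,[0,0,-1],[0,0,0]]
    - [0,[0,0,-1],[0,0,0]]
    - [0,[0,0,-1],[0,0,0]]
    - [0,[0,0,-0.5],[0,0,0]]
    - [0,[0,0,-0.27],[0,0,0]]
    - [-1,[0,0,0],[0,0,0]]
    - [-1,[0,0,0],[0,0,0]]
    - [-1,[0,0,0],[0,0,0]]
  grip_force: 25

```text
time_s: 43.08
position: [450.6, 167.7, 33.0]
ee_rot: [0.0, 0.7, 0.715, 0.001]
force: [-0.7, 0.4, -0.3]
width: -0.0
finger_force: 0.0
```

Emit:
arm_command:
  series:
    - [-1,[0,0,0],[0,0,0]]
    - [-1,[0.3,0.007,0],[0,0,0]]
    - [-1,[0.5,0.012,0],[0,0,0]]
    - [-1,[0.5,0.012,0],[0,0,0]]
    - [-1,[0.5,0.012,0],[0,0,0]]
    - [-1,[0.4,0.009,0],[0,0,0]]
    - [-1,[0.22,0.004,0],[0,0,0]]
    - [-1,[0,0,0],[0,0,0]]
    - [-1,[0,0,0],[0,0,0]]

```text
time_s: 44.2
position: [522.0, 169.3, 32.1]
ee_rot: [-0.0, 0.699, 0.715, -0.0]
force: [0.0, -0.5, 0.5]
width: 0.1
finger_force: 0.0
```

Run:
```python
from h import *
im,d=cap('top');ims,ds=cap('side')
a=cv2.resize(im[195:290,150:250],(400,380),interpolation=cv2.INTER_CUBIC)
b=cv2.resize(ims[200:340,180:320],(400,400),interpolation=cv2.INTER_CUBIC)
o=np.zeros((400,800,3),np.uint8);o[:380,:400]=a;o[:,400:]=b;cv2.imwrite('pics/m.png',o[:,:,::-1])
s=env.read_state();print(s['width'],s['finger_force'],s['position'])
```

```text
-0.2699570180764416 0.0 [522.0869773  169.25082762  32.25479395]
```

View pics/m.png

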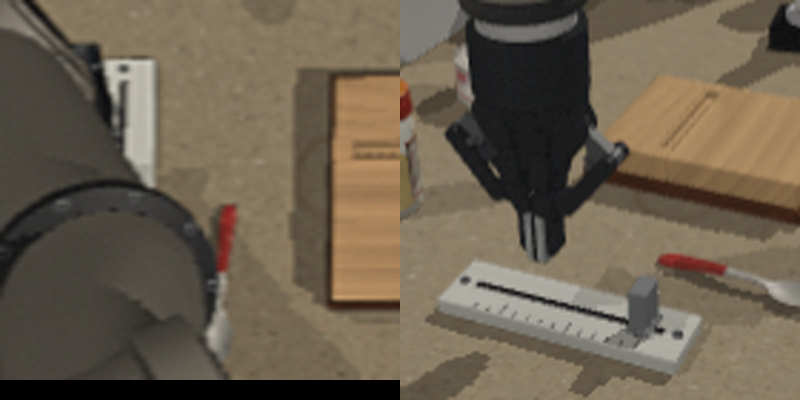

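Run:
```python
from h import *
print('tip z18,30,40,50',proj('side',[[522.3,169.3,z] for z in(18,30,40,50)]).round(1).tolist(),'seen (229,290)')
print('marker top/bottom',proj('side',[[450,168,46],[450,168,12]]).round(1).tolist(),'strip corners',proj('side',[[416.7,142,12],[416.7,192,12],[596.7,192,12]]).round(1).tolist())
ims,ds=cap('side')
for u,v in((226,285),(229,288),(231,286),(223,285)): print(u,v,pts('side',[(u,v)],ds).round(0))
for u,v in((262,305),(264,310),(266,300)): print(u,v,pts('side',[(u,v)],ds).round(0))
```

```text
tip z18,30,40,50 [[231.4, 302.9], [231.1, 297.9], [230.8, 293.6], [230.5, 289.4]] seen (229,290)
marker top/bottom [[264.4, 299.5], [264.9, 314.2]] strip corners [[286.2, 310.5], [275.7, 326.8], [193.5, 303.0]]
226 285 [[524. 182.  68.]]
229 288 [[518. 181.  62.]]
231 286 [[515. 178.  65.]]
223 285 [[532. 179.  64.]]
262 305 [[450. 179.  42.]]
264 310 [[446. 179.  31.]]
266 300 [[447. 168.  46.]]
```

The picture shows the marker still at its start, near (640,305) in the crop. The shut fingertips pass above it at about z = 50, so the tips are roughly 30 mm higher than I reckoned. I'll go back, open, and lower further while watching the force.

Emit:
arm_command:
  series:
    - [0,[-0.42,-0.01,0.2],[0,0,0]]
    - [0,[-0.6,-0.015,0],[0,0,0]]
    - [0,[-0.6,-0.015,0],[0,0,0]]
    - [0,[-0.5,-0.01,0],[0,0,0]]
    - [0,[-0.3,-0.006,-0.2],[0,0,0]]
    - [0,[0,0,-0.4],[0,0,0]]
    - [0,[0,0,-0.3],[0,0,0]]
    - [0,[0,0,0],[0,0,0]]

```text
time_s: 45.35
position: [449.8, 167.3, 10.2]
ee_rot: [-0.0, 0.7, 0.715, -0.001]
force: [-0.1, 0.1, 0.3]
width: 42.6
finger_force: 0.0
```

Run:
```python
from h import *
s=env.read_state();print(s['width'],s['force'],s['position'],s['time_s'])
ims,ds=cap('side')
b=cv2.resize(ims[230:340,190:320],(709,600),interpolation=cv2.INTER_CUBIC);cv2.imwrite('pics/m2.png',b[:,:,::-1])
```

```text
42.638219682548474 [-0.10609208  0.10523598  0.30100062] [449.80932393 167.32917162  10.18085478] 45.35
```

View pics/m2.png

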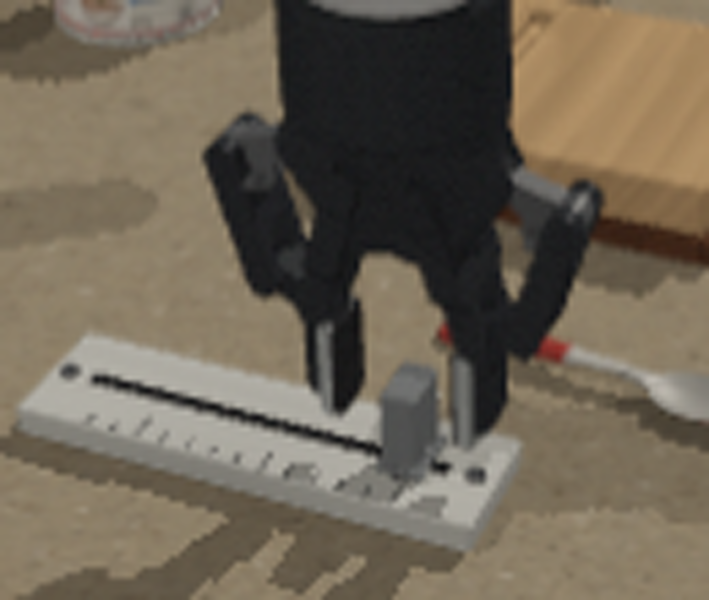

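The fingers now straddle the marker, with their tips clear of the strip. Close and slide.

Emit:
arm_command:
  series:
    - [-1,[0,0,0],[0,0,0]]
    - [-1,[0,0,0],[0,0,0]]
    - [-1,[0,0,0],[0,0,0]]
    - [-1,[0,0,0],[0,0,0]]

```text
time_s: 45.9
position: [450.3, 167.7, 11.5]
ee_rot: [0.0, 0.699, 0.715, 0.0]
force: [-0.8, -0.2, 2.4]
width: 13.2
finger_force: 27.3
```

Gripped (13.2 mm). Slide by 72.6 mm.

Emit:
arm_command:
  series:
    - [-1,[0.3,0.007,0],[0,0,0]]
    - [-1,[0.5,0.012,0],[0,0,0]]
    - [-1,[0.5,0.012,0],[0,0,0]]
    - [-1,[0.5,0.012,0],[0,0,0]]
    - [-1,[0.4,0.009,0],[0,0,0]]
    - [-1,[0.22,0.004,0],[0,0,0]]
    - [-1,[0,0,0],[0,0,0]]
    - [-1,[0,0,0],[0,0,0]]

```text
time_s: 46.9
position: [523.5, 169.7, 11.5]
ee_rot: [0.0, 0.7, 0.715, 0.001]
force: [2.4, 0.6, 4.4]
width: 13.3
finger_force: 27.6
```

Emit:
arm_command:
  series:
    - [-0.5,[0,0,0],[0,0,0]]
    - [0,[0,0,0],[0,0,0]]
    - [0,[0,0,0],[0,0,0]]
    - [0,[0,0,0.6],[0,0,0]]
    - [0,[0,0,1],[0,0,0]]
    - [0,[0,0,1],[0,0,0]]
    - [0,[-0.3,0.5,1],[0,0,0]]
    - [0,[-1,1,1],[0,0,0]]
    - [0,[-1,1,0],[0,0,0]]
    - [0,[-1,1,0],[0,0,0]]

```text
time_s: 48.15
position: [423.0, 275.3, 151.1]
ee_rot: [0.0, 0.7, 0.715, 0.001]
force: [-0.4, 0.8, -0.0]
width: 42.3
finger_force: 0.0
```

Run:
```python
from h import *
D=[]
for i in range(8):
    im,d=cap('top');d=d.astype(float);d[d==0]=np.nan;D.append(d)
d=np.nanmedian(D,0);H,W=d.shape;vv,uu=np.mgrid[:H,:W];c0,v=ray('top',np.c_[uu.ravel(),vv.ravel()])
P=(c0+v*np.nan_to_num(d).ravel()[:,None]).reshape(H,W,3)
Q=P[200:272,165:195].reshape(-1,3)
m=Q[(Q[:,2]>41)&(Q[:,2]<52)];print('marker',len(m),m.mean(0),(m.min(0)+m.max(0))/2)
st=Q[(Q[:,2]>9)&(Q[:,2]<16)];print('strip',cv2.minAreaRect(st[:,:2].astype(np.float32)))
print(env.read_state()['time_s'],env.read_state()['position'])
ims,ds=cap('side');a=cv2.resize(im[200:275,160:200],(320,600),interpolation=cv2.INTER_CUBIC);b=cv2.resize(ims[265:335,185:295],(470,300),interpolation=cv2.INTER_CUBIC)
o=np.zeros((600,800,3),np.uint8);o[:,:320]=a;o[:300,330:]=b;cv2.imwrite('pics/m3.png',o[:,:,::-1])
```

```text
marker 36 [523.67890077 170.56223209  45.82058883] [523.52196113 170.1698142   44.86224553]
strip ((506.8983154296875, 170.4322052001953), (179.43576049804688, 50.04166030883789), 2.323458433151245)
48.55 [424.60659661 273.17115439 149.39543648]
```

View pics/m3.png

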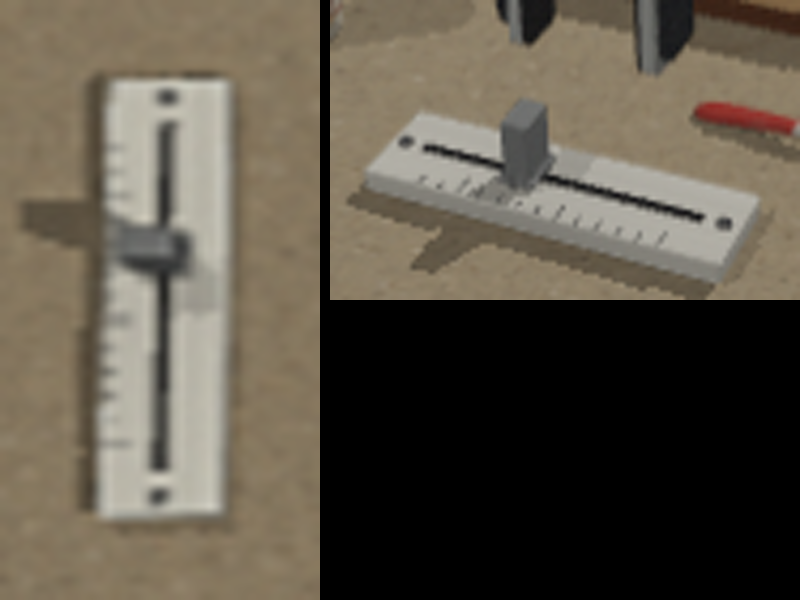

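The marker now stands at x = 523.6 against tick 0 at 446.8, which is about 7.7 mm on the strip. It sits between ticks 7 and 8, as the gauge reads, and the gripper is clear.

```bash
python3 -c "
from rig import env
print(env.hand_in())"
```

```text
the job is handed in; nothing more can be done
None
```

I pressed the gauge flat in the groove twice at about 16 N, holding over a second each time. It is back upright in its stand, and I set the strip marker to about 7.7 mm from the pin's rise of about 6.4 mm. One doubt remains: averaged depth images put the groove at about 6.4 mm instead, and I could not settle the difference, so I kept the pin reading, which was the same after both presses.

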